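# Eject a staple cartridge and trap it

### The job

Eject the staple cartridge: press the dock's release key fully down with one fingertip, and with the other finger of the same hand, waiting over the runway, stop the cartridge as it pops out, before it slides off the runway's end. Do not grasp or lift the cartridge, and leave the staple box, eraser and binder clip where they lie. Finish while still holding: the finger stays in the cartridge's way, with the cartridge resting against it on the runway, clearly out of its home position but no further than about the runway's end.

Things in the scene. Friction and masses are not known exactly. Their poses are not given: they have to be found in the camera images.
- dock: Fixed grey dock: a spring ejector (170 x 54 mm) with a runway, and a key housing at its side. Origin on the worktop, under the middle of the cartridge's front face while home; +x points back into the dock (the cartridge comes out along -x), z up. A hood spans x = 28 to 62 mm, top z = 59 mm; the ejector housing behind reaches x = 127 mm, top z = 58 mm.
- runway_end (a point): Middle of the open end of the level runway deck, on its top: dock x = -45, y = 0, z = 16 mm; axes as the dock's. Two low rails edge the runway at y = +-20 to 24 mm, tops at z = 24 mm.
- release_top (a point): Centre of the top of the dark ribbed release key, a block 32 mm (dock x) by 30 mm (dock y), at dock x = -25, y = +48 mm; z = 42 mm when up, 32 mm when fully down: then 20 mm below the cartridge's top and 16 mm above the runway. Its housing spans x = -51 to 1, y = 25 to 75 mm, top z = 30 mm.
- release (a joint): Travel of the release key, m: 0 up, 0.010 fully down at a firm stop. It takes 1.5 to 4 N straight down and stays down when left. It carries the gate, a plate in front of the cartridge standing 8 mm over the runway; at about 8 mm of travel the gate is clear and the cartridge springs out.
- ejector (a joint): Travel of the spring plate behind the cartridge, m: about 0.001 home, 0.085 fully out. It pushes the cartridge along dock -x with 2 to 4 N, damped, at about 60 mm/s; if nothing stops the cartridge, it falls off the runway's end a little over a second after the release.
- cartridge: Loose off-white plastic staple cartridge, 60 mm (its x, along the runway) by 36 mm by 36 mm high, 70 g; origin at the centre of its underside, axes parallel to the dock's. Home, it stands at dock x = 30 mm, y = 0, z = 16 mm, its front face at x = 0 and its top at z = 52 mm; its front 28 mm is uncovered.
- staple_box: Bystander: loose grey and black card box of staples, 51 x 75 x 24 mm, lying beyond the runway's end; origin at the centre of its underside.
- eraser: Bystander: loose eraser, 22 x 58 x 12 mm, lying beside the dock on the key's side, behind the key; origin at the centre of its underside.
- binder_clip: Bystander: loose black binder clip, 57 x 41 x 17 mm, lying behind the dock; origin under its middle.
There are look-alikes about, which are no part of the job. What is shaped like the cartridge but yellow is not meant.

How it is judged:
By the outcome, as a careful person would: the job done as asked, in the order asked, and still so for the second after the job is handed in, while the arm keeps its last pose, push and grip.
It also fails if it takes over 32 s, if anything falls off the work surface, if the arm or the gripper's body presses on something with over 40 N, if the wrist force passes 120 N, or if a joint passes its speed limit or range.

### The arm

A 6-joint arm with a two-finger parallel gripper is mounted at the origin on a cart in front of the work surface, level with it; the furniture and walls round the work are solid. World frame = base frame: x ahead of the robot, y to its left, z up, the work surface at z = 0. Lengths are in mm, angles in rad, forces in N, time in s.
With the tool pointing down it reaches from about 350 to 850 mm from the base axis. Payload 8.1 kg.
Tool frame: the origin (TCP) lies on the centre line of the jaws, within the pads' length; the fingertips stand 17 mm ahead of it and the grasp point (between the pads) lies 2 mm behind it; y points along the fingers, x is the direction in which the jaws open and shut, and the axes are right-handed (so a half turn about y gives the same grasp; the last joint's range is limited). The gripper opens to 93 mm and grips with 3 to 60 N. Pads are 15 mm wide; open, the fingers measure 128 mm over their backs; the gripper's body (75 mm by 188 mm) begins 65 mm behind the grasp point.
Start: joints at [-1.337, 0.13, 1.488, -0, 1.523, -0.085], TCP at [188.077, -569.765, 235.635] pointing down, gripper open.
Joint ranges: [-2.96, 2.96], [-0.89, 2.26], [0.02, 2.5], [-1.34, 4.48], [0, 2.73], [-2.66, 2.66]. Speed limits (rad/s): [2.39, 2.39, 2.79, 3.14, 3.14, 3.14].

### API

Orientations are given as a 3x3 rotation matrix whose columns are the frame's x, y, z axes.
In Python, from workcell import bot, camera, ticket, nets gives the robot as it stands.
- The arm moves only by the tool arm_command, never from a script. Its argument "series" is a list of rows, each a list of 6 numbers: the shift along the tool's x, y, z in mm, then the turn, a rotation vector about the tool's x, y, z in rad. A call has 1 to 12 rows; each row is the pose to reach, as a shift and turn from the pose commanded when the call began, along the tool's axes at that moment; what a row does not reach only later rows make up. A row lasts 1/8 s, in which the tool goes at most 62.5 mm and 10.7 degrees, less where a joint would pass 70% of its speed; a pose out of reach is approached as far as the arm can. A call with a gripper value outside its range is refused whole. "hand" is the finger opening in mm, from 0 to 93, set as the call begins (left out, the last holds). The fingers move at their own pace and stop on an object; the grip force is fixed at half the most. Time passes only in rows, so rows that repeat a pose let the fingers close. It gives the time, the measured TCP pose, the force and the opening at its end, in the units of the state.
- bot.state(): the state, without advancing time (a new reading comes with each control period).
- camera(name): name is "scene" or "side" or "wrist"; returns a dict with "img" (384x512x3 uint8, red, green, blue), "K" (3x3 intrinsics, pixels), "pose" (4x4, takes a point from camera to world coordinates); the wrist camera has in their place "tool_from_camera" (4x4, takes a point from camera to tool coordinates, whose origin is the TCP and whose axes are the tool frame's). Camera axes: x right, y down, z forward; pixel columns grow to the right and rows downward; lengths in mm; the calibration is good to about 2 mm. The wrist camera is an equidistant fisheye: a pixel r from the principal point sees the ray r / f radians off the axis. A picture is of the moment at which its call begins: read the wrist's pose just before it. There is no depth.
- ticket.hand_in(): hands the job in, once; it reports no verdict.
Trained networks look in the newest picture that a camera, given by its name, has taken for a name from the list of things; names that differ only in an ending like _2 or _b are one class to them, and where a whole thing is asked for, a point or a joint stands for the part that bears it (a point fixed in the world has none). Each returns a list of dicts, best first, with "conf" (0 to 1); they miss things now and then, are a little off and sometimes report something else, mostly with a low value. They report only what shows in the picture. A call takes as long as a camera call. They do not tell look-alikes from the thing itself.
- nets.trace(camera, thing): "mask" (384x512 bool, what is visible of it) and "rect" ([left, top, width, height] in pixels, round what is visible of it).
The state is a dict: "time_s": time; "joint_positions": joint angles; "qvel": joint speeds; "joint_torque": joint torques, N m; "tcp_pos": TCP position; "eef_rot": TCP orientation; "force": force on the tool from outside, world axes, zero at the start; "moment": the same for the moment, N m; "width": finger opening in mm.
Only numpy, scipy, OpenCV 4.12 (cv2) and the standard library are available. Lean on these libraries where they do the work, as an engineer would, in place of code of your own. Each camera call takes 0.05 s, during which the arm holds its last target. There are 200 camera calls.

## Working session

There is one attempt and no reset: what is moved stays moved. The work goes in short steps, Python scripts to look and compute and a tool call to move; the robot and the scene stay as the last step left them, time stands still between calls to the robot, and variables do not carry over. Pictures are saved under pics/ and viewed, about 8 in all and at most 12, crops included, and the job is handed in when it is done.

Besides the shell and the picture viewer there is one more tool, called after "Emit:" by a JSON object that holds its "api" and its "payload", one argument or row to a line. arm_command: Moves the arm, as the interface text tells. Its arguments: {"type":"object","properties":{"series":{"type":"array"},"hand":{"type":"number"}},"required":["series"]}

```bash
mkdir -p pics; ls
python3 - <<'E'
from workcell import bot,camera,nets
import cv2,numpy as np
ims=[]
for n in("scene","side"):
    c=camera(n); ims.append(c["img"]); print(n,c["K"].tolist(),np.round(c["pose"],4).tolist())
    for t in("dock","release_top","cartridge","staple_box","eraser","binder_clip"):
        for r in nets.trace(n,t)[:3]: print(t,round(r["conf"],2),r["rect"])
s=bot.state(); print(s)
cv2.imwrite("pics/a.png",cv2.cvtColor(ims[0],cv2.COLOR_RGB2BGR));cv2.imwrite("pics/b.png",cv2.cvtColor(ims[1],cv2.COLOR_RGB2BGR))
E
```

```text
pics
scene [[401.2514874021157, 0.0, 253.46979068356168], [0.0, 401.2514874021157, 190.35031041886077], [0.0, 0.0, 1.0]] [[-0.8139, -0.427, 0.3939, 109.0377], [-0.5809, 0.6023, -0.5475, 574.2928], [-0.0035, -0.6745, -0.7383, 755.9983], [0.0, 0.0, 0.0, 1.0]]
dock 0.74 [187.7, 191.8, 85.8, 51.2]
release_top 0.49 [252.2, 201.9, 19.0, 16.2]
cartridge 0.88 [180.2, 280.6, 33.1, 34.1]
cartridge 0.77 [294.5, 129.9, 25.6, 21.1]
cartridge 0.56 [249.0, 145.9, 24.7, 25.2]
staple_box 0.57 [281.6, 184.0, 31.2, 31.3]
eraser 0.71 [220.0, 232.5, 26.9, 17.6]
binder_clip 0.59 [170.0, 248.3, 23.8, 22.8]
side [[371.05733948799104, 0.0, 253.73799620059123], [0.0, 371.05733948799104, 192.55329096293602], [0.0, 0.0, 1.0]] [[0.8176, -0.2328, 0.5266, 5.8961], [-0.5752, -0.2895, 0.7651, -597.8599], [-0.0257, -0.9284, -0.3706, 370.8613], [0.0, 0.0, 0.0, 1.0]]
dock 0.84 [228.3, 173.0, 43.9, 47.2]
release_top 0.47 [236.5, 192.8, 30.2, 11.8]
release_top 0.35 [219.6, 175.6, 10.8, 10.7]
cartridge 0.85 [181.6, 171.2, 16.0, 21.2]
cartridge 0.83 [307.0, 203.5, 34.9, 27.5]
cartridge 0.63 [249.3, 182.0, 16.9, 18.4]
stapl
[... 207 characters left out ...]
e+00,  1.21106089e-05,
        1.52300025e+00, -8.54130837e-02]), 'qvel': array([-0.00154636, -0.00060619, -0.00023412, -0.00049103, -0.00035641,
        0.00128307]), 'joint_torque': array([-7.02969101e-04, -5.59584045e+01, -4.91950643e+01,  7.66868424e-02,
        2.22838379e-02,  4.01783097e-05]), 'tcp_pos': array([ 188.09007562, -569.76512728,  235.65723471]), 'eef_rot': array([[ 3.13449766e-01,  1.85657297e-05,  9.49604783e-01],
       [-9.49604783e-01, -2.57914750e-05,  3.13449767e-01],
       [ 3.03111317e-05, -9.99999999e-01,  9.54577389e-06]]), 'force': array([-0.76224526, -0.08034918, -0.30568753]), 'moment': array([-0.00633677,  0.00019093,  0.01266974]), 'width': 92.885391167366}
```

View pics/a.png

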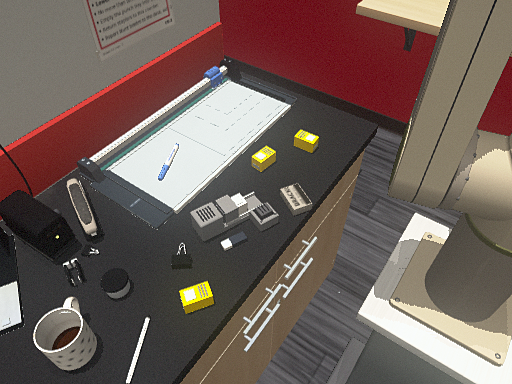

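View pics/b.png

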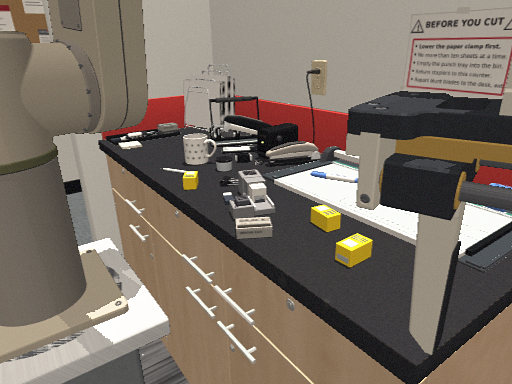

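The scene picture shows the dock at about (232,213), with the ribbed key at (263,210), the off-white cartridge at (238,201) and the staple box at (297,198). The yellow look-alikes are at (197,297), (263,157) and (306,140). I'll fit the dock pose from the masks next.

```bash
cat > h.py <<'E'
import numpy as np,cv2
from workcell import bot,camera,nets
from scipy.optimize import minimize
def proj(c,P,T=None):
    "world points -> pixels; T = world_from_tool for wrist"
    M=c["pose"] if T is None else T@c["tool_from_camera"]
    p=(np.asarray(P,float)-M[:3,3])@M[:3,:3]; K=c["K"]
    if T is None: q=p[:,:2]/p[:,2:]
    else:
        r=np.linalg.norm(p[:,:2],axis=1); q=p[:,:2]/r[:,None]*np.arctan2(r,p[:,2])[:,None]
    return q*[K[0,0],K[1,1]]+K[:2,2]
def tool():
    s=bot.state(); T=np.eye(4); T[:3,:3]=s["eef_rot"]; T[:3,3]=s["tcp_pos"]; return T
def box(x0,x1,y0,y1,z0,z1): return np.array([[x,y,z] for x in(x0,x1) for y in(y0,y1) for z in(z0,z1)],float)
DOCK=[box(-45,127,-27,27,0,16),box(-45,28,20,24,0,24),box(-45,28,-24,-20,0,24),box(28,62,-27,27,0,59),box(62,127,-27,27,0,58),box(-51,1,25,75,0,30),box(-41,-9,33,63,30,42)]
CART=[box(0,60,-18,18,16,52)]
def w(d,P):
    c,s=np.cos(d[2]),np.sin(d[2]); P=np.asarray(P,float)
    return np.c_[d[0]+c*P[:,0]-s*P[:,1],d[1]+s*P[:,0]+c*P[:,1],P[:,2]]
def sil(c,d,bs,T=None):
    m=np.zeros((384,512),np.uint8)
    for b in bs: cv2.fillConvexPoly(m,cv2.convexHull(np.round(proj(c,w(d,b),T)*16).astype(np.int32)),1,shift=4)
    return m>0
def iou(a,b): return (a&b).sum()/max(1,(a|b).sum())
def ground(c,uv,z):
    M=c["pose"]; r=M[:3,:3]@np.linalg.inv(c["K"])@[*uv,1]; return M[:3,3]+r*(z-M[2,3])/r[2]
E
python3 - <<'E'
from h import *
C={};M={}
big=[]
for n in("scene","side"):
    C[n]=camera(n); M[n]=nets.trace(n,"dock")[0]["mask"]
key=ground(C["scene"],(263,209),42); car=ground(C["scene"],(238,200),52); sb=ground(C["scene"],(297,198),12)
print(key,car,sb,ground(C["scene"],(205,214),58))
def L(d): return -sum(iou(sil(C[n],d,DOCK+CART),M[n]) for n in C)
best=None
d0=car[:2]
for yaw in np.arange(-3.14,3.14,.2):
    r=minimize(L,[d0[0]-15*np.cos(yaw),d0[1]-15*np.sin(yaw),yaw],method="Nelder-Mead",options=dict(initial_simplex=np.array([[0,0,0],[20,0,0],[0,20,0],[0,0,.15]])+[d0[0]-15*np.cos(yaw),d0[1]-15*np.sin(yaw),yaw],maxiter=80))
    if best is None or r.fun<best.fun: best=r
print(best.x,best.fun); d=best.x; np.save("d.npy",d)
for n,(u,v) in dict(scene=(170,160),side=(190,150)).items():
    im=cv2.cvtColor(C[n]["img"],cv2.COLOR_RGB2BGR); cs=[]
    k=cv2.resize(im[v:v+100,u:u+150],None,fx=5,fy=5,interpolation=cv2.INTER_CUBIC)
    for b in DOCK+CART: 
        h=cv2.convexHull(((proj(C[n],w(d,b))-[u,v])*5).astype(np.int32)); cv2.polylines(k,[h],True,(0,255,0),1)
    big.append(cv2.resize(k,(450,300)))
cv2.imwrite("pics/c.png",np.vstack(big))
E
```

```text
[438.08402292  79.6299306   42.        ] [496.33746583  97.80721111  52.        ] [403.52205718 -18.71035556  12.        ] [528.27012426 177.7377681   58.        ]
[488.91571786  83.27881046   1.18050587] -1.6052771505051333
```

View pics/c.png

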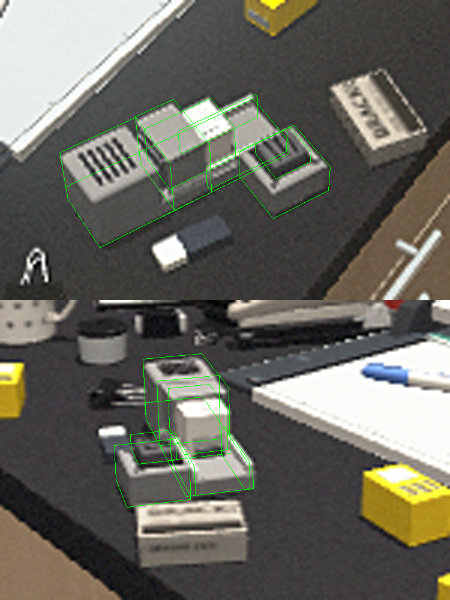

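The fit is good: the model outlines lie on the dock, key and cartridge in both views. I'll align the jaw axis with dock y, using about a 32 mm opening, so one finger is over the key and the other over the runway at dock x ≈ -31. First I'll move above that spot.

Emit:
{"api": "arm_command", "payload": {
  "series": [
    [-43,5,38,0,-0.072,0],
    [-86,9,75,0,-0.144,0],
    [-130,14,113,0,-0.216,0],
    [-173,18,151,0,-0.287,0],
    [-216,23,188,0,-0.359,0],
    [-259,28,226,0,-0.431,0],
    [-302,32,264,0,-0.503,0],
    [-346,37,302,0,-0.575,0],
    [-389,41,339,0,-0.647,0],
    [-432,46,377,0,-0.718,0],
    [-475,50,415,0,-0.79,0],
    [-518,55,452,0,-0.862,0]
  ],
  "hand": 32
}}

```text
time_s: 2.4
tcp_pos: [455.7, 65.8, 181.0]
eef_rot: [[0.926, 0.001, 0.378], [-0.378, -0.0, 0.926], [0.001, -1.0, 0.0]]
force: [0.2, -1.1, 0.8]
width: 31.7
```

Emit:
{"api": "arm_command", "payload": {
  "series": [
    [0,0,0,0,0,0],
    [0,0,0,0,0,0]
  ]
}}

```text
time_s: 2.65
tcp_pos: [454.7, 63.7, 180.5]
eef_rot: [[0.925, -0.0, 0.38], [-0.38, -0.0, 0.925], [-0.0, -1.0, -0.001]]
force: [0.2, -0.1, -0.3]
width: 31.7
```

Run:
```python
from h import *
d=np.load("d.npy"); T=tool(); s=bot.state(); print(s["time_s"],s["tcp_pos"],s["width"],s["force"]); print(s["eef_rot"].round(3))
c=camera("wrist"); print(c["K"][0,0],c["tool_from_camera"].round(2).tolist())
for t in("dock","release_top","cartridge"):
    for r in nets.trace("wrist",t)[:2]: print(t,round(r["conf"],2),r["rect"])
k=cv2.cvtColor(c["img"],cv2.COLOR_RGB2BGR)
k=cv2.resize(k,None,fx=1.5,fy=1.5)
for b in DOCK+CART: cv2.polylines(k,[cv2.convexHull((proj(c,w(d,b),T)*1.5).astype(np.int32))],True,(0,255,0),1)
cv2.imwrite("pics/d.png",k)
```

```text
2.65 [454.74095835  63.72377695 180.54366678] 31.65072495543974 [ 0.19684315 -0.14541904 -0.32224424]
[[ 0.925 -0.     0.38 ]
 [-0.38  -0.     0.925]
 [-0.    -1.    -0.001]]
297.3186396354542 [[1.0, -0.0, -0.0, 0.5], [0.0, -0.25, 0.97, -149.7], [-0.0, -0.97, -0.25, 67.45], [0.0, 0.0, 0.0, 1.0]]
dock 0.62 [207.9, 23.4, 107.6, 178.5]
release_top 0.9 [219.4, 166.5, 30.0, 32.1]
cartridge 0.82 [124.0, 0.0, 37.7, 8.7]
cartridge 0.57 [262.6, 124.3, 42.4, 35.0]
```

View pics/d.png

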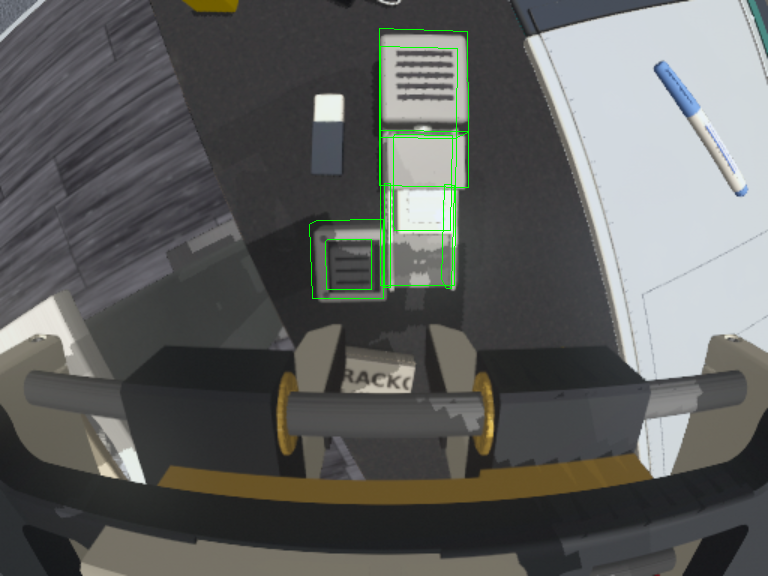

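The wrist view shows the key centred at (350,265) in the enlarged picture and the cartridge at (425,210). The outlines agree to within 2 mm, with the real dock about 1–2 mm to the right and nearer. I'll go down to just above the key with that correction and check.

Emit:
{"api": "arm_command", "payload": {
  "series": [
    [1,30,-1,0,0,0],
    [2,60,-1,0,0,0],
    [2,85,-1,0,0,0],
    [2,105,-1,0,0,0],
    [2,115,-1,0,0,0],
    [2,115,-1,0,0,0],
    [2,115,-1,0,0,0]
  ]
}}

```text
time_s: 3.72
tcp_pos: [457.2, 61.9, 66.6]
eef_rot: [[0.925, 0.002, 0.381], [-0.381, 0.0, 0.925], [0.001, -1.0, 0.001]]
force: [0.6, 0.3, -0.1]
width: 32.2
```

Run:
```python
from h import *
s=bot.state(); print(s["time_s"],s["tcp_pos"],s["force"])
o=[]
c=camera("wrist")["img"]; c2=camera("side")["img"]
o=np.vstack([cv2.resize(c[130:310,130:380],(750,540))[:330], cv2.resize(c2[150:240,190:290],(750,675),interpolation=cv2.INTER_CUBIC)[100:370]])
cv2.imwrite("pics/e.png",o[:,:,::-1])
```

```text
3.725 [457.17604035  61.88361821  66.64963219] [ 0.64812138  0.25107318 -0.12265296]
```

View pics/e.png

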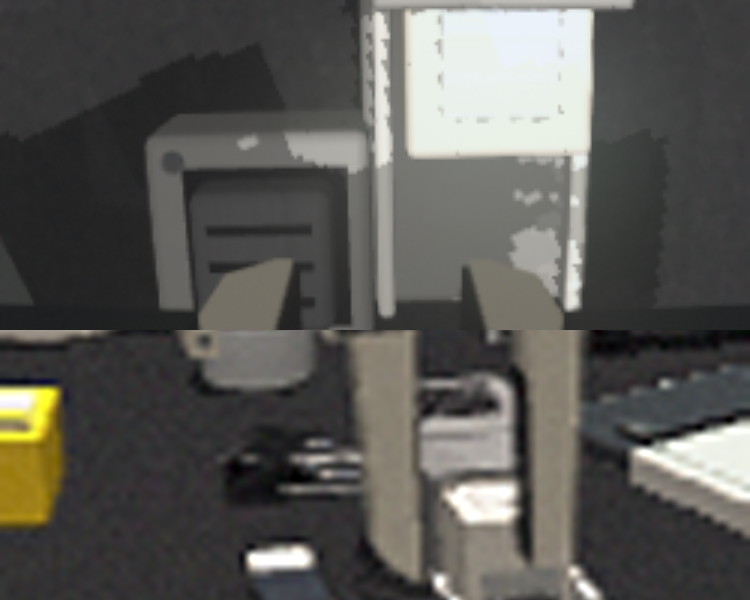

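The fingers are where they should be: the left tip lies inside the key top and the right one between the rails, ahead of the cartridge. Next is the press, with contact expected after about 7.6 mm and the stop at about 17.6 mm.

Emit:
{"api": "arm_command", "payload": {
  "series": [
    [0,3,0,0,0,0],
    [0,6,0,0,0,0],
    [0,8,0,0,0,0],
    [0,10,0,0,0,0],
    [0,12,0,0,0,0],
    [0,14,0,0,0,0],
    [0,16,0,0,0,0],
    [0,17.5,0,0,0,0],
    [0,18,0,0,0,0],
    [0,18.5,0,0,0,0],
    [0,18.5,0,0,0,0],
    [0,18.5,0,0,0,0]
  ]
}}

```text
time_s: 5.32
tcp_pos: [456.5, 62.1, 48.1]
eef_rot: [[0.925, -0.0, 0.38], [-0.38, -0.0, 0.925], [-0.0, -1.0, -0.0]]
force: [-6.2, -0.6, 14.7]
width: 31.9
```

Emit:
{"api": "arm_command", "payload": {
  "series": [
    [0,0,0,0,0,0],
    [0,0,0,0,0,0],
    [0,0,0,0,0,0],
    [0,0,0,0,0,0],
    [0,0,0,0,0,0],
    [0,0,0,0,0,0]
  ]
}}

```text
time_s: 6.08
tcp_pos: [456.5, 62.0, 48.1]
eef_rot: [[0.925, -0.0, 0.38], [-0.38, -0.0, 0.925], [-0.0, -1.0, -0.0]]
force: [-6.3, -0.1, 13.8]
width: 32.3
```

Run:
```python
from h import *
s=bot.state(); print(s["time_s"],s["tcp_pos"],s["force"],s["moment"],s["width"])
c=camera("wrist")["img"]; c2=camera("side")["img"]
o=np.vstack([cv2.resize(c[130:310,130:380],(750,540))[:330], cv2.resize(c2[150:240,190:290],(750,675),interpolation=cv2.INTER_CUBIC)[200:470]])
cv2.imwrite("pics/f.png",o[:,:,::-1])
```

```text
6.075 [456.51169212  62.03318965  48.09077789] [-6.27262944 -0.13599035 13.84974721] [-0.02367279  1.27237318  0.00975262] 32.27286116179273
```

View pics/f.png

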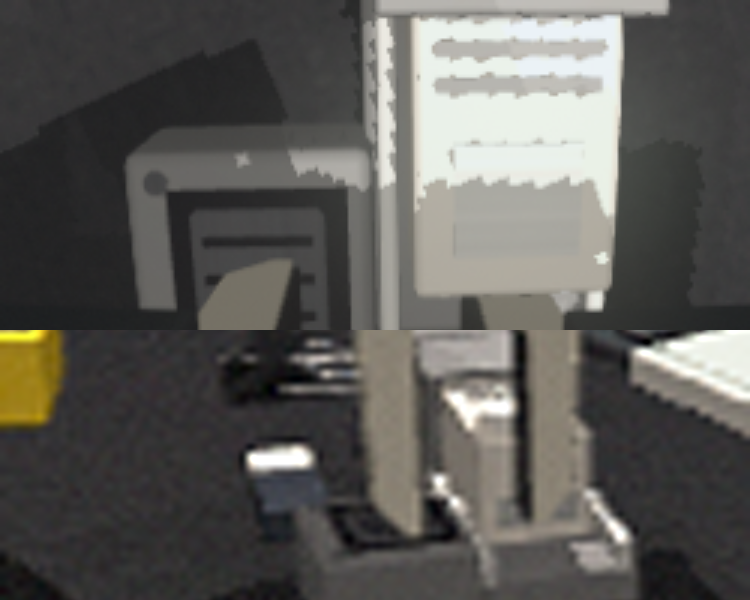

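The cartridge has come out about 22 mm and rests against the runway finger. The key is down, with 14 N on it against the 1.5–4 N it needs. The pose is steady, so I'm handing in.

Run:
```python
from workcell import ticket,bot
print(ticket.hand_in()); print(bot.state()["force"])
```

```text
the job is handed in; nothing more can be done
None
the job is handed in; nothing more can be done
```

The job is handed in. One fingertip pressed the release key to its stop, and the other finger of the same hand, waiting over the runway, stopped the cartridge when it popped out.

**How it was set up:** I fitted the dock's pose to the scene and side pictures and checked it with the wrist camera, which agreed to about 2 mm. The jaws were 32 mm open across the dock.

**Last checks (6.1 s on the clock):**
- **Key:** the fingertip was about 31 mm above the worktop, at the key's stop within about 1 mm, with 14 N downward. The key needs 1.5–4 N.
- **Cartridge:** the wrist and side pictures show it on the runway against the finger. By the finger's position it is about 22 mm out of home, short of the runway's end. The force along the runway was about 2.5 N, matching the spring's 2–4 N.
- **Steadiness:** the arm's position did not change between the last two readings.
- **Sideways force:** there was also about 6 N sideways on the hand. I took it for friction at the pressed fingertip but did not confirm that.
- **Bystanders:** nothing moved near the staple box, eraser or binder clip. I did not measure their positions again after the press.

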